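# Bin the old lime and close the food-waste caddy until its catch clicks

### The arm

A 7-joint arm with a two-finger parallel gripper is mounted at the origin on the work surface; the furniture and walls round the work are solid. World frame = base frame: x ahead of the robot, y to its left, z up, the work surface at z = 0. Lengths are in m, angles in rad, forces in N, time in s.
With the tool pointing down it reaches from about 0.425 to 0.875 m from the base axis. Payload 4.7 kg.
Tool frame: the origin (TCP) lies at the very end of the fingers, on their centre line; the grasp point (between the pads) lies 19 mm behind it; z points along the fingers, y is the line along which they close (so a half turn about z gives the same grasp; the last joint's range is limited). The gripper opens to 87 mm and grips with 3 to 60 N. Pads are 19 mm wide; open, the fingers measure 117 mm over their backs; the gripper's body (75 mm by 190 mm) begins 51 mm behind the grasp point.
Start: joints at [1.352, 0.321, -0.07, 1.45, 0.023, 1.371, -0.057], TCP at [0.15, -0.632, 0.223] pointing down, gripper open.
Joint ranges: [-2.86, 2.86], [-0.3, 2.09], [-1.38, 1.24], [0.06, 2.45], [-1.56, 4.7], [0.09, 2.05], [-2.69, 2.69]. Speed limits (rad/s): [2.57, 2.57, 3.14, 3.14, 3.14, 3.14, 3.14].

### API

Orientations are given as a rotation vector (axis times angle).
In Python, from bench import ctrl, vision gives the robot as it stands.
- The arm moves only by the tool jog_arm, never from a script. Its argument "increments" is a list of rows, each an object of numbers: "tx", "ty", "tz": the shift along the tool's x, y, z in mm; "wx", "wy", "wz": the turn, a rotation vector about the tool's x, y, z in rad; "gripper": the opening, from 0 (shut) to 1 (fully open). In form: [{"tx": .., "ty": .., "tz": .., "wx": .., "wy": .., "wz": .., "gripper": ..}, ...]. A call has exactly 5 rows; each row is the pose to reach, as a shift and turn from the pose commanded when the call began, along the tool's axes at that moment; what a row does not reach only later rows make up. A row lasts 1/12 s, in which the tool goes at most 41.7 mm and 7.16 degrees, less where a joint would pass 70% of its speed; a pose out of reach is approached as far as the arm can. A call with a gripper value outside its range is refused whole. The fingers move at their own pace and stop on an object; "grip_force" is the grip in N (left out, the last holds). Time passes only in rows, so rows that repeat a pose let the fingers close, or fill a call up. It gives the time, the measured TCP pose, the force, the opening and the grip force at its end, in the units of the state.
- ctrl.get_state(): the state, without advancing time (a new reading comes with each control period).
- vision.get_image(name): name is "scene" or "top"; returns a dict with "color" (420x560x3 uint8, blue, green, red), "fx", "fy", "cx", "cy" (pixels), "k1" (the pictures are not rectified: a ray, as slopes to the right and down, at radius r is drawn at 1 + k1 r^2 times it, then the intrinsics apply), "extrinsics" (4x4, takes a point from world to camera coordinates). Camera axes: x right, y down, z forward; pixel columns grow to the right and rows downward; lengths in m; the calibration is good to about 2 mm. A picture is of the moment at which its call begins. There is no depth.
- ctrl.close_job(): hands the job in; it is judged then, once.
Trained networks look in the newest picture that a camera, given by its name, has taken for a name from the list of things; names that differ only in an ending like _2 or _b are one class to them, and where a whole thing is asked for, a point or a joint stands for the part that bears it (a point fixed in the world has none). Each returns a list of dicts, best first, with "conf" (0 to 1); they miss things now and then, are a little off and sometimes report something else, mostly with a low value. They report only what shows in the picture. A call takes as long as a camera call. They do not tell look-alikes from the thing itself.
- vision.spot_in(camera, thing): "bbox" ([left, top, right, bottom] in pixels, round what is visible of it).
The state is a dict: "time": time; "joint_positions": joint angles; "qd": joint speeds; "joint_torque": joint torques, N m; "position": TCP position; "tool_rot": TCP orientation; "ft_force": force on the tool from outside, world axes, zero at the start; "torque": the same for the moment, N m; "grip_width": opening from 0.0 (shut) to 1.0 (fully open); "grip_force": force on a finger pad.
Only numpy, scipy, OpenCV 4.12 (cv2) and the standard library are available. Lean on these libraries where they do the work, as an engineer would, in place of code of your own. Each camera call takes 0.05 s, during which the arm holds its last target. There are 200 camera calls.

### The job

The lime has gone off: put it in the open food-waste caddy (leave the lemon where it is). Then push the leaning lid up past upright and let it swing shut by its own weight, without touching it on the way down, and finally press the front edge of the lid down until the clip on the front snaps over it and holds it fully shut. The caddy is light and stands loose, so be gentle: do not tip it, shove it along or lean on it hard, and leave everything else where it stands.

Things in the scene. Friction and masses are not known exactly. Their poses are not given: they have to be found in the camera images.
- caddy: Sage-green food-waste caddy, 1.35 kg with lid, loose on 4 rubber feet on a grey slate tray 6 to 14 mm thick (varies). Origin: centre of its underside; z up; -x is the front (to the robot) with a black spring clip; +x the back: hinge, folded handle (to x 99, 64 mm up). 160 (x) by 220 (y) mm, rim 146 mm up, walls 5, floor 9 mm up. Slides at 6 N; tips if the upright lid's edge is pushed with 3 N.
- caddy_mouth (a point): Centre of the caddy's open mouth, level with the rim, 146 mm above the caddy's origin; the opening is 150 mm (caddy x) by 210 mm (caddy y).
- lid_hinge (a point): Middle of the lid's hinge axis: in the caddy's frame 82 mm behind the origin (x = +82 mm) and 150 mm up. The axis runs along the caddy's y.
- lid_edge (a point): Middle of the lid's free edge, half-way through its thickness, 168 mm from the hinge axis. The lid is a flat plate 164 by 232 mm, 6 mm thick, with a round filter cap (radius 34, 4 mm high) amid its outer face. While the lid leans open behind the tub, its outer face looks to the back and this edge is its highest part, about 0.31 m above the caddy's origin.
- lid_press (a point): Point on the outer (upper) face of the lid, on its centre line, 23 mm behind the free edge: the place to press, straight down. From resting on the clip to shut it goes down some 10 mm: first the lid's bar rides over the clip (6 to 12 N), the last 4 mm squash the seal, and at 10 to 15 N the clip snaps home, when the force drops by 3 N or more. Half a mm farther the stop is hard; 20 N is too much.
- caddy_lid (a joint): Lid angle, rad: 0.00 shut under the clip, 0.02 or more when not caught, 0.068 resting on the clip (12 mm gap in front), 1.57 upright, 1.92 on its back stop (starts above 1.84). Hinge friction 0.07 N m, damping 0.15 N m s/rad; lid 0.35 kg (varies): it falls by itself only from 11 to 20 degrees past upright, in 1 to 3 s, and ends up on the clip. 1 to 2 N at the edge move it.
- lime_center (a point): Centre of the green lime, 56 mm long (its x), 44 mm wide (its y) and 44 mm high, lying loose on the worktop; about 50 g.
- lemon_center (a point): Centre of the yellow lemon, 74 x 59 x 57 mm, loose: stays where it is. Lime and lemon may have changed places.
- yoghurt_tub: White yoghurt tub with fruit on its side, 99 mm across and 128 mm high, loose; origin at the centre of its underside. Stays.
- cocoa_jar: Clear jar of brown contents with a yellow lid, 94 mm across and 140 mm high, loose; origin at the centre of its underside. Stays.
- spice_jar_1: Small spice jar with a red cap, 45 mm across and 106 mm high, loose; origin at the centre of its underside. Stays.
There are look-alikes about, which are no part of the job. Of the things that look like the part that bears lime_center, take the one that is nearest to the robot's base at the start.

How it is judged:
On the way, in this order (a step that is already met when the one before it is completed fails the run):
1. the lime is inside the caddy and let go of, the lid still open (x of lime_center in the frame of caddy between -0.08 and 0.08 m and y of lime_center in the frame of caddy between -0.11 and 0.11 m and z of lime_center in the frame of caddy between 0 and 0.115 m and value of joint caddy_lid above 1.4 rad and contact force between the fingers and lime below 0.1 N), for 0.2 s.
2. the lid swings down by its own weight, with the robot off the caddy (value of joint caddy_lid between 0.25 and 0.75 rad and not (contact force between any of the fingers, the arm and caddy above 0.3 N)), for 0.05 s.
3. the lid is pressed fully shut under the clip (value of joint caddy_lid below 0.009 rad and x of lime_center in the frame of caddy between -0.08 and 0.08 m and y of lime_center in the frame of caddy between -0.11 and 0.11 m and z of lime_center in the frame of caddy between 0 and 0.115 m), for 0.3 s.
At the end, for the whole second after the job is handed in: the lime lies in the caddy; the lid is held fully shut by its clip (lid angle under 0.009 rad), robot clear; the caddy stands level, at rest, within 30 mm of where it stood; lemon, yoghurt tub, cocoa jar and spice jar are within 30 mm of where they stood (all of step 3 and angle between caddy's own z axis and vertical below 0.03 rad and distance of each of caddy, lemon_center, yoghurt_tub, cocoa_jar, spice_jar_1 from where it was at the start of the episode below 0.03 m and linear speed of caddy below 0.01 m/s); the robot touches nothing.
It fails at once if the robot touches the caddy or its lid while the lid is swinging down (lid between 0.2 and 0.85 rad) (value of joint caddy_lid between 0.2 and 0.85 rad and contact force between any of the fingers, the arm and caddy above 0.5 N).
It fails at once if the caddy or its lid is pushed with more than 22 N (contact force between any of the fingers, the arm and caddy above 22 N).
It fails at once if the caddy is tipped by more than 0.1 rad (angle between caddy's own z axis and vertical above 0.1 rad).
It fails at once if the caddy is shoved more than 30 mm (distance of caddy from where it was at the start of the episode above 0.03 m).
It fails at once if the lemon, yoghurt tub, cocoa jar or spice jar is moved more than 30 mm (distance of any of lemon_center, yoghurt_tub, cocoa_jar, spice_jar_1 from where it was at the start of the episode above 0.03 m).
It also fails if it takes over 72 s, if anything falls off the work surface, if the arm or the gripper's body presses on something with over 40 N, if the wrist force passes 120 N, or if a joint passes its speed limit or range.

## Working session

There is one attempt and no reset: what is moved stays moved. The work goes in short steps, Python scripts to look and compute and a tool call to move; the robot and the scene stay as the last step left them, time stands still between calls to the robot, and variables do not carry over. Pictures are saved under pics/ and viewed, at most 12 in all, crops included, and the job is handed in when it is done.

Besides the shell and the picture viewer there is one more tool, called as name(argument=value, ...), one argument or row to a line, values as JSON. jog_arm: Moves the arm, as the interface text tells. Its arguments: {"type":"object","properties":{"increments":{"type":"array"},"grip_force":{"type":"number"}},"required":["increments"]}

```bash
mkdir -p pics
cat > h.py <<'E'
import numpy as np, cv2
from bench import ctrl, vision
from scipy.spatial.transform import Rotation as R
def ray(im,u,v):
    K=np.array([[im['fx'],0,im['cx']],[0,im['fy'],im['cy']],[0,0,1.]])
    p=cv2.undistortPoints(np.array([[[u,v]]],float),K,np.array([im['k1'],0,0,0.]))[0,0]
    E=np.array(im['extrinsics']);Rm=E[:3,:3];o=-Rm.T@E[:3,3]
    return o,Rm.T@np.array([p[0],p[1],1.])
def at_z(im,u,v,z):
    o,d=ray(im,u,v);return o+d*(z-o[2])/d[2]
def proj(im,P):
    E=np.array(im['extrinsics']);K=np.array([[im['fx'],0,im['cx']],[0,im['fy'],im['cy']],[0,0,1.]])
    r,_=cv2.Rodrigues(E[:3,:3]);return cv2.projectPoints(np.array(P,float).reshape(-1,1,3),r,E[:3,3],K,np.array([im['k1'],0,0,0.]))[0][:,0]
def tri(a,ua,b,ub):
    o1,d1=ray(a,*ua);o2,d2=ray(b,*ub)
    t=np.linalg.lstsq(np.c_[d1,-d2],o2-o1,rcond=None)[0]
    p,q=o1+d1*t[0],o2+d2*t[1];return (p+q)/2,np.linalg.norm(p-q)
def totool(delta):  # world shift (m) -> tool mm
    s=ctrl.get_state();return R.from_rotvec(s['tool_rot']).inv().apply(delta)*1000
E
python3 - <<'E'
from h import *
np.set_printoptions(precision=4,suppress=True)
for c in ['scene','top']:
    im=vision.get_image(c);cv2.imwrite(f'pics/{c}0.png',im['color'])
    print(c,ray(im,280,210))
    for t in ['lime_center','lemon_center','caddy','caddy_lid','yoghurt_tub','cocoa_jar','spice_jar_1']:
        for r in vision.spot_in(c,t)[:4]:
            b=r['bbox'];u,v=(b[0]+b[2])/2,(b[1]+b[3])/2
            print(t,round(r['conf'],2),np.round(b),at_z(im,u,v,.022))
print(ctrl.get_state())
E
```

```text
scene (array([0.6424, 0.7713, 1.2804]), array([-0.0689, -0.5528, -0.8305]))
lime_center 0.54 [276. 122. 290. 133.] [ 0.4787 -0.4146  0.022 ]
lime_center 0.48 [223. 206. 338. 320.] [0.5617 0.1197 0.022 ]
lemon_center 0.6 [286. 169. 304. 188.] [ 0.4721 -0.1818  0.022 ]
caddy 0.76 [221. 202. 336. 319.] [0.5667 0.1088 0.022 ]
caddy_lid 0.63 [225. 203. 281. 300.] [0.6372 0.0705 0.022 ]
yoghurt_tub 0.71 [211. 102. 240. 147.] [ 0.6816 -0.4581  0.022 ]
yoghurt_tub 0.19 [297. 139. 306. 154.] [ 0.4284 -0.3154  0.022 ]
cocoa_jar 0.65 [350. 306. 393. 356.] [0.3464 0.3613 0.022 ]
spice_jar_1 0.65 [314. 104. 327. 136.] [ 0.3406 -0.4316  0.022 ]
top (array([ 0.2674, -0.0006,  1.4138]), array([ 0.207 ,  0.0046, -0.9786]))
lime_center 0.76 [376. 241. 392. 256.] [ 0.438  -0.3251  0.022 ]
lime_center 0.44 [409. 227. 423. 239.] [ 0.4888 -0.4295  0.022 ]
lime_center 0.3 [162. 135. 271. 251.] [0.6179 0.2127 0.022 ]
lemon_center 0.61 [328. 225. 349. 249.] [ 0.4744 -0.1821  0.022 ]
caddy 0.58 [163. 138. 268. 251.] [0.6122 0.2156 0.022 ]
caddy_lid 0.67 [164. 135. 256. 191.] [0.7178 0.2362 0.022 ]
yoghurt_tub 0.95 [400. 153. 435. 189.] [ 0.6946 -0.4457  0.022 ]
cocoa_jar 0.85 [133. 257. 178. 287.] [0.3613 0.3935 0.022 ]
spice_jar_1 0.9 [398. 264. 423. 283.] [ 0.359  -0.4051  0.022 ]
{'time': 0.8, 'joint_positions': array([ 1.3521,  0.321 , -0.0701,  1.4505,  0.0226,  1.3708, -0.0569]), 'qd': array([0.0007, 0.0004, 0.0001, 0.0018, 0.0002, 0.0016, 0.0004]), 'joint_torque': array([ -0.0004, -49.1046,  -0.4033, -31.2754,  -0.0637,   0.0335,
         0.    ]), 'position': array([ 0.1499, -0.6325,  0.2226]), 'tool_rot': array([ 3.1202,  0.3648, -0.    ]), 'ft_force': array([ 0.3862,  0.2554, -0.3616]), 'torque': array([ 0.0557, -0.0197, -0.0153]), 'grip_force': 0.0, 'grip_width': 0.9980927566345035}
```

Run:
```python
from h import *
a=cv2.imread('pics/scene0.png');b=cv2.imread('pics/top0.png')
cv2.imwrite('pics/a.png',cv2.resize(a[60:380,160:440],None,fx=2,fy=2,interpolation=3)[:600])
cv2.imwrite('pics/b.png',cv2.resize(b[120:300,120:450],None,fx=2.4,fy=2.4,interpolation=3))
```

```text
(no output)
```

View pics/a.png

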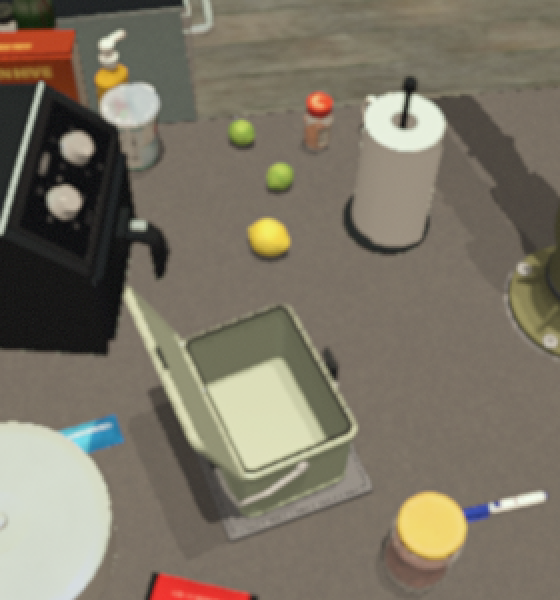

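View pics/b.png

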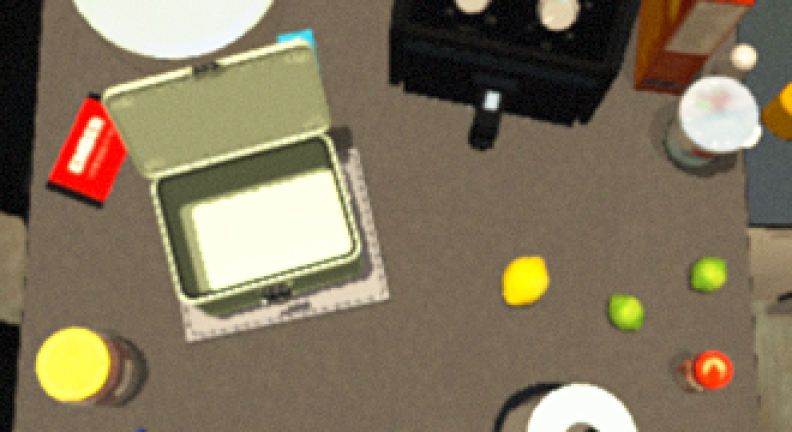

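The scene crop shows two limes, one at (280,177) and one at (242,133). The lemon is at (268,238), and the open caddy's clip is at (331,362). In the top crop the limes are at (626,312) and (708,274); the one at (626,312) is nearest the base. The caddy rim corners are at about (187,303), (360,255), (152,178) and (330,135).

Run:
```python
from h import *
from scipy.optimize import least_squares
np.set_printoptions(precision=4,suppress=True)
S=vision.get_image('scene');T=vision.get_image('top')
c=lambda im,p:[(120+p[0]/2.4,120+p[1]/2.4) if im is T else (160+p[0]/2,60+p[1]/2)][0]
# order FL(+y),FR,BL,BR rim; caddy +y is left
obs=[(T,0,(187,303)),(T,1,(360,255)),(T,2,(152,178)),(T,3,(330,135)),(T,4,(105,97)),(T,5,(315,40)),
(S,0,(355,432)),(S,2,(240,472)),(S,1,(288,307)),(S,5,(127,290))]
def pts(q):
    x,y,w,zb,th=q
    P=[(-.08,.11,.146),(-.08,-.11,.146),(.08,.11,.146),(.08,-.11,.146)]
    L=.168;e=(.082-L*np.cos(th),.150+L*np.sin(th));P+=[(e[0],.116,e[1]),(e[0],-.116,e[1])]
    return R.from_euler('z',w).apply(np.array(P))+[x,y,zb]
def f(q):
    P=pts(q);r=[]
    for im,i,p in obs: r+=list(proj(im,P[i])[0]-c(im,p))
    return np.array(r+[(q[3]-.01)*500])
s=least_squares(f,[.58,.2,.2,.01,1.9],loss='soft_l1',x_scale=[.1,.1,.1,.01,.1])
print(s.x);print(f(s.x).round(1))
for im,n,box in((S,'S',(290,139,308,158)),(T,'T',(368,235,394,262))):
    for nm,b in(('limeA',dict(S=(288,138,312,162),T=(368,233,394,262))[n]),('lemon',dict(S=(280,165,308,192),T=(322,220,354,254))[n])):
        h=cv2.cvtColor(im['color'],cv2.COLOR_BGR2HSV);m=np.zeros(h.shape[:2],np.uint8)
        m[b[1]:b[3],b[0]:b[2]]=(h[b[1]:b[3],b[0]:b[2],1]>130)*255
        M=cv2.moments(m,True);u,v=M['m10']/M['m00'],M['m01']/M['m00']
        co=np.array([[M['mu20'],M['mu11']],[M['mu11'],M['mu02']]])/M['m00'];w,V=np.linalg.eigh(co)
        P=at_z(im,u,v,.022 if nm=='limeA' else .028)
        px=np.array([u,v])+V[:,1]*8;d=at_z(im,*px,.022)-at_z(im,u,v,.022)
        print(n,nm,M['m00'],(u,v),P,'sd',np.sqrt(w),'axis yaw',np.arctan2(d[1],d[0]))
s=ctrl.get_state();print(R.from_rotvec(s['tool_rot']).as_matrix())
```

```text
[0.5332 0.1592 0.264  0.0055 1.9016]
[-1.3 -0.2  0.7  0.4  1.1 -0.4 -0.4 -0.8 -0.1 -1.9 -0.7  0.5  1.  -0.1
  1.5  2.7 -0.8 -2.6 -0.  -3.9 -2.2]
S limeA 113.0 (299.49557522123894, 148.0353982300885) [ 0.4368 -0.3107  0.022 ] sd [2.7513 3.2706] axis yaw 0.634836474721514
S lemon 302.0 (293.95364238410593, 178.4437086092715) [ 0.4766 -0.1786  0.028 ] sd [4.5549 5.2872] axis yaw -0.6754306387189503
T limeA 185.0 (380.23243243243246, 249.78378378378378) [ 0.434  -0.3133  0.022 ] sd [3.512  4.2097] axis yaw -2.38653234416736
T lemon 345.0 (338.22028985507245, 236.7159420289855) [ 0.4744 -0.1799  0.028 ] sd [4.8269 5.7113] axis yaw 2.499823832575198
[[ 0.973   0.2307 -0.    ]
 [ 0.2307 -0.973  -0.0001]
 [-0.      0.0001 -1.    ]]
```

Run:
```python
from h import *
np.set_printoptions(precision=3,suppress=True)
S=vision.get_image('scene');T=vision.get_image('top')
print('pin',tri(S,(364.5,100.5),T,(361.7,297)))
print('base',at_z(S,355,172,0))
print('rollTopFar/near',tri(S,(361,119),T,(362,297)))
a=np.hstack([S['color'],T['color']]);cv2.imwrite('pics/full.png',cv2.resize(a,(800,300),interpolation=3))
```

```text
pin (array([ 0.28 , -0.193,  0.335]), np.float64(0.0041945467324375485))
base [ 0.264 -0.198  0.   ]
rollTopFar/near (array([ 0.278, -0.208,  0.247]), np.float64(0.010460496196455775))
```

View pics/full.png

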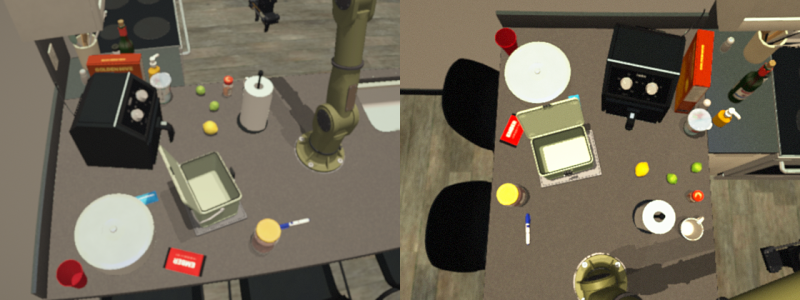

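The full view shows a paper towel holder at about (0.275,-0.20), 0.33 m tall, which the forearm must pass over. The caddy's front faces the base. I'm moving above the near lime now.

jog_arm(
  increments=[
    {"tx": 35,"ty": -25,"wz": -0.047},
    {"tx": 70,"ty": -49,"wz": -0.094},
    {"tx": 105,"ty": -74,"wz": -0.14},
    {"tx": 140,"ty": -98,"wz": -0.187},
    {"tx": 170,"ty": -119,"wz": -0.233},
  ],
)

```text
validation failed for argument at $.in...
```

```bash
cat >> h.py <<'E'
def go(P,yaw):  # to world P (m), tool x yaw, tool down
    s=ctrl.get_state();Rc=R.from_rotvec(s['tool_rot'])
    Rt=R.from_euler('z',yaw)*R.from_euler('x',np.pi)
    print('t',round(s['time'],2),'pos',np.round(s['position'],4),'F',np.round(s['ft_force'],2),'grip',round(s['grip_width'],3),round(s['grip_force'],2))
    print('shift mm',np.round(Rc.inv().apply(np.array(P)-s['position'])*1000,1),'turn',np.round((Rc.inv()*Rt).as_rotvec(),3))
E
python3 -c "
from h import *
go([.435,-.312,.223],.7);go([.435,-.312,.005],.7)
S=vision.get_image('scene');T=vision.get_image('top')
print('disc',vision.spot_in('top','caddy')[:1], tri(S,(160,322),T,(192,100)))"
```

```text
t 1.0 pos [ 0.1499 -0.6325  0.2226] F [ 0.02  0.21 -0.33] grip 1.001 0.0
shift mm [ 351.4 -246.1   -0.4] turn [ 0.     0.    -0.467]
t 1.0 pos [ 0.1499 -0.6325  0.2226] F [ 0.02  0.21 -0.33] grip 1.001 0.0
shift mm [ 351.4 -246.1  217.6] turn [ 0.     0.    -0.467]
disc [{'bbox': [161.0, 135.9, 268.2, 250.3], 'conf': 0.92}] (array([0.89983884, 0.28688604, 0.10132207]), np.float64(0.0013877277937535198))
```

jog_arm(
  increments=[
    {"tx": 35,"ty": -25,"tz": 0,"wx": 0,"wy": 0,"wz": -0.047,"gripper": 1},
    {"tx": 70,"ty": -49,"tz": 0,"wx": 0,"wy": 0,"wz": -0.094,"gripper": 1},
    {"tx": 105,"ty": -74,"tz": 0,"wx": 0,"wy": 0,"wz": -0.14,"gripper": 1},
    {"tx": 140,"ty": -98,"tz": 0,"wx": 0,"wy": 0,"wz": -0.187,"gripper": 1},
    {"tx": 170,"ty": -119,"tz": 0,"wx": 0,"wy": 0,"wz": -0.233,"gripper": 1},
  ],
  grip_force=10,
)

```text
time: 1.57
position: [0.2891, -0.4758, 0.2228]
tool_rot: [3.055, 0.728, 0.0]
ft_force: [1.1, -1.3, 0.3]
grip_width: 1.002
grip_force: 0.0
```

```bash
python3 -c "
from h import *
go([.435,-.312,.12],.7)"
```

```text
t 1.57 pos [ 0.2891 -0.4758  0.2228] F [ 1.08 -1.29  0.34] grip 1.002 0.0
shift mm [204.1 -80.4 102.7] turn [ 0.001  0.    -0.232]
```

jog_arm(
  increments=[
    {"tx": 37,"ty": -15,"tz": 0,"wx": 0,"wy": 0,"wz": -0.06,"gripper": 1},
    {"tx": 74,"ty": -29,"tz": 0,"wx": 0,"wy": 0,"wz": -0.12,"gripper": 1},
    {"tx": 111,"ty": -44,"tz": 0,"wx": 0,"wy": 0,"wz": -0.18,"gripper": 1},
    {"tx": 148,"ty": -58,"tz": 10,"wx": 0,"wy": 0,"wz": -0.232,"gripper": 1},
    {"tx": 180,"ty": -71,"tz": 30,"wx": 0,"wy": 0,"wz": -0.232,"gripper": 1},
  ],
)

```text
time: 1.98
position: [0.4201, -0.3319, 0.1952]
tool_rot: [2.945, 1.078, 0.005]
ft_force: [1.3, -0.3, -0.2]
grip_width: 0.999
grip_force: 0.0
```

```bash
python3 -c "
from h import *
go([.435,-.312,.005],.7)
T=vision.get_image('top');cv2.imwrite('pics/t2.png',cv2.resize(T['color'][200:330,300:460],None,fx=4,fy=4,interpolation=3))"
```

```text
t 1.98 pos [ 0.4201 -0.3319  0.1952] F [ 1.35 -0.32 -0.24] grip 0.999 0.0
shift mm [ 24.   -6.8 190.2] turn [ 0.006 -0.001  0.001]
```

jog_arm(
  increments=[
    {"tx": 20,"ty": -6,"tz": 15,"wx": 0,"wy": 0,"wz": 0,"gripper": 1},
    {"tx": 24,"ty": -8,"tz": 50,"wx": 0,"wy": 0,"wz": 0,"gripper": 1},
    {"tx": 24,"ty": -8,"tz": 85,"wx": 0,"wy": 0,"wz": 0,"gripper": 1},
    {"tx": 24,"ty": -8,"tz": 110,"wx": 0,"wy": 0,"wz": 0,"gripper": 1},
    {"tx": 24,"ty": -8,"tz": 120,"wx": 0,"wy": 0,"wz": 0,"gripper": 1},
  ],
)

```text
time: 2.45
position: [0.4275, -0.31, 0.0687]
tool_rot: [-2.947, -1.073, 0.006]
ft_force: [-1.4, 0.8, -0.6]
grip_width: 0.999
grip_force: 0.0
```

```bash
python3 -c "
from h import *
go([.435,-.312,.005],.7)
T=vision.get_image('scene');cv2.imwrite('pics/t2.png',cv2.resize(T['color'][60:210,220:390],None,fx=4,fy=4,interpolation=3))"
```

```text
t 2.45 pos [ 0.4275 -0.31    0.0687] F [-1.4   0.81 -0.58] grip 0.999 0.0
shift mm [ 4.6  6.7 63.7] turn [-0.006  0.001 -0.002]
```

View pics/t2.png

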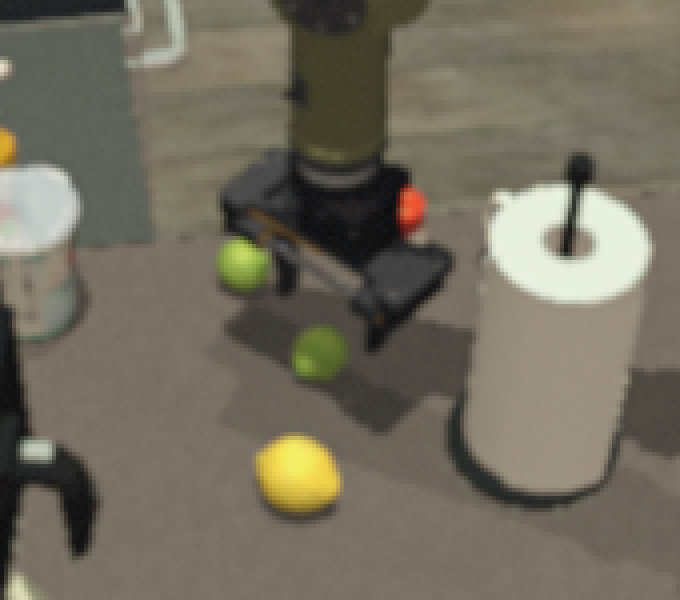

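The gripper is square over the near lime at (320,353). The roll and lemon are clear, so I'm going down and gripping.

jog_arm(
  increments=[
    {"tx": 2,"ty": 3,"tz": 25,"wx": 0,"wy": 0,"wz": 0,"gripper": 1},
    {"tx": 2,"ty": 3,"tz": 50,"wx": 0,"wy": 0,"wz": 0,"gripper": 1},
    {"tx": 2,"ty": 3,"tz": 61,"wx": 0,"wy": 0,"wz": 0,"gripper": 1},
    {"tx": 2,"ty": 3,"tz": 65,"wx": 0,"wy": 0,"wz": 0,"gripper": 1},
    {"tx": 2,"ty": 3,"tz": 65,"wx": 0,"wy": 0,"wz": 0,"gripper": 0.5},
  ],
)

```text
time: 2.92
position: [0.4335, -0.3129, 0.0078]
tool_rot: [-2.952, -1.073, 0.0]
ft_force: [-0.6, -0.3, 0.1]
grip_width: 0.971
grip_force: 0.0
```

jog_arm(
  increments=[
    {"tx": 0,"ty": 0,"tz": 0,"wx": 0,"wy": 0,"wz": 0,"gripper": 0.3},
    {"tx": 0,"ty": 0,"tz": 0,"wx": 0,"wy": 0,"wz": 0,"gripper": 0.3},
    {"tx": 0,"ty": 0,"tz": 0,"wx": 0,"wy": 0,"wz": 0,"gripper": 0.3},
    {"tx": 0,"ty": 0,"tz": 0,"wx": 0,"wy": 0,"wz": 0,"gripper": 0.3},
    {"tx": 0,"ty": 0,"tz": 0,"wx": 0,"wy": 0,"wz": 0,"gripper": 0.3},
  ],
)

```text
time: 3.33
position: [0.4339, -0.313, 0.0082]
tool_rot: [2.951, 1.074, 0.001]
ft_force: [-0.5, -0.3, 0.2]
grip_width: 0.634
grip_force: 0.0
```

jog_arm(
  increments=[
    {"tx": 0,"ty": 0,"tz": 2,"wx": 0,"wy": 0,"wz": 0,"gripper": 0.3},
    {"tx": 0,"ty": 0,"tz": 2,"wx": 0,"wy": 0,"wz": 0,"gripper": 0.3},
    {"tx": 0,"ty": 0,"tz": 2,"wx": 0,"wy": 0,"wz": 0,"gripper": 0.3},
    {"tx": 0,"ty": 0,"tz": 2,"wx": 0,"wy": 0,"wz": 0,"gripper": 0.3},
    {"tx": 0,"ty": 0,"tz": 2,"wx": 0,"wy": 0,"wz": 0,"gripper": 0.3},
  ],
)

```text
time: 3.75
position: [0.4335, -0.3127, 0.0055]
tool_rot: [2.952, 1.074, -0.0]
ft_force: [-0.5, -0.5, 0.8]
grip_width: 0.492
grip_force: 10.0
```

```bash
python3 -c "
from h import *
go([.533,.159,.30],.264)"
```

```text
t 3.75 pos [ 0.4335 -0.3127  0.0055] F [-0.52 -0.49  0.81] grip 0.492 10.0
shift mm [ 379.3 -297.5 -294.5] turn [0.    0.    0.434]
```

jog_arm(
  increments=[
    {"tx": 0,"ty": 0,"tz": -25,"wx": 0,"wy": 0,"wz": 0,"gripper": 0.3},
    {"tx": 0,"ty": 0,"tz": -60,"wx": 0,"wy": 0,"wz": 0,"gripper": 0.3},
    {"tx": 0,"ty": 0,"tz": -100,"wx": 0,"wy": 0,"wz": 0,"gripper": 0.3},
    {"tx": 10,"ty": -8,"tz": -140,"wx": 0,"wy": 0,"wz": 0.03,"gripper": 0.3},
    {"tx": 30,"ty": -24,"tz": -170,"wx": 0,"wy": 0,"wz": 0.06,"gripper": 0.3},
  ],
)

```text
time: 4.17
position: [0.4406, -0.2781, 0.1786]
tool_rot: [2.983, 0.974, 0.001]
ft_force: [1.5, -0.7, 0.4]
grip_width: 0.492
grip_force: 10.0
```

```bash
python3 -c "
from h import *
go([.533,.159,.30],.264)"
```

```text
t 4.17 pos [ 0.4406 -0.2781  0.1786] F [ 1.5  -0.74  0.37] grip 0.492 10.0
shift mm [ 332.4 -298.1 -122.5] turn [ 0.003 -0.     0.367]
```

jog_arm(
  increments=[
    {"tx": 24,"ty": -21,"tz": -22,"wx": 0,"wy": 0,"wz": 0.03,"gripper": 0.3},
    {"tx": 48,"ty": -43,"tz": -44,"wx": 0,"wy": 0,"wz": 0.08,"gripper": 0.3},
    {"tx": 72,"ty": -65,"tz": -66,"wx": 0,"wy": 0,"wz": 0.12,"gripper": 0.3},
    {"tx": 96,"ty": -87,"tz": -88,"wx": 0,"wy": 0,"wz": 0.16,"gripper": 0.3},
    {"tx": 122,"ty": -110,"tz": -106,"wx": 0,"wy": 0,"wz": 0.2,"gripper": 0.3},
  ],
)

```text
time: 4.58
position: [0.4736, -0.1127, 0.2831]
tool_rot: [3.066, 0.678, 0.001]
ft_force: [1.2, 0.2, -1.4]
grip_width: 0.493
grip_force: 10.0
```

```bash
python3 -c "
from h import *
go([.533,.159,.30],.264)"
```

```text
t 4.58 pos [ 0.4736 -0.1127  0.2831] F [ 1.18  0.16 -1.43] grip 0.493 10.0
shift mm [ 168.4 -221.3  -17.1] turn [ 0.001 -0.     0.171]
```

jog_arm(
  increments=[
    {"tx": 24,"ty": -32,"tz": -8,"wx": 0,"wy": 0,"wz": 0.04,"gripper": 0.3},
    {"tx": 48,"ty": -64,"tz": -12,"wx": 0,"wy": 0,"wz": 0.08,"gripper": 0.3},
    {"tx": 72,"ty": -95,"tz": -12,"wx": 0,"wy": 0,"wz": 0.12,"gripper": 0.3},
    {"tx": 96,"ty": -127,"tz": -12,"wx": 0,"wy": 0,"wz": 0.16,"gripper": 0.3},
    {"tx": 115,"ty": -152,"tz": -12,"wx": 0,"wy": 0,"wz": 0.171,"gripper": 0.3},
  ],
)

```text
time: 5.0
position: [0.513, 0.0762, 0.2938]
tool_rot: [-3.113, -0.419, -0.001]
ft_force: [0.7, 0.1, -1.3]
grip_width: 0.49
grip_force: 10.0
```

```bash
python3 -c "
from h import *
go([.533,.159,.14],.264)"
```

```text
t 5.0 pos [0.513  0.0762 0.2938] F [ 0.66  0.09 -1.29] grip 0.49 10.0
shift mm [ 41.  -74.6 153.9] turn [-0.    -0.001  0.004]
```

jog_arm(
  increments=[
    {"tx": 18,"ty": -34,"tz": 0,"wx": 0,"wy": 0,"wz": 0,"gripper": 0.3},
    {"tx": 36,"ty": -65,"tz": 10,"wx": 0,"wy": 0,"wz": 0,"gripper": 0.3},
    {"tx": 41,"ty": -75,"tz": 35,"wx": 0,"wy": 0,"wz": 0,"gripper": 0.3},
    {"tx": 41,"ty": -75,"tz": 65,"wx": 0,"wy": 0,"wz": 0,"gripper": 0.3},
    {"tx": 41,"ty": -75,"tz": 90,"wx": 0,"wy": 0,"wz": 0,"gripper": 0.3},
  ],
)

```text
time: 5.42
position: [0.5323, 0.1573, 0.2018]
tool_rot: [-3.112, -0.423, 0.002]
ft_force: [0.4, -1.1, -0.1]
grip_width: 0.493
grip_force: 10.0
```

```bash
python3 -c "
from h import *
go([.533,.159,.12],.264)
a=vision.get_image('scene')['color'];b=vision.get_image('top')['color']
cv2.imwrite('pics/t3.png',np.hstack([cv2.resize(a[150:350,180:380],(400,400)),cv2.resize(b[100:300,120:320],(400,400))]))"
```

```text
t 5.42 pos [0.5323 0.1573 0.2018] F [ 0.37 -1.15 -0.11] grip 0.493 10.0
shift mm [ 1.2 -1.3 81.8] turn [-0.001  0.001  0.006]
```

View pics/t3.png

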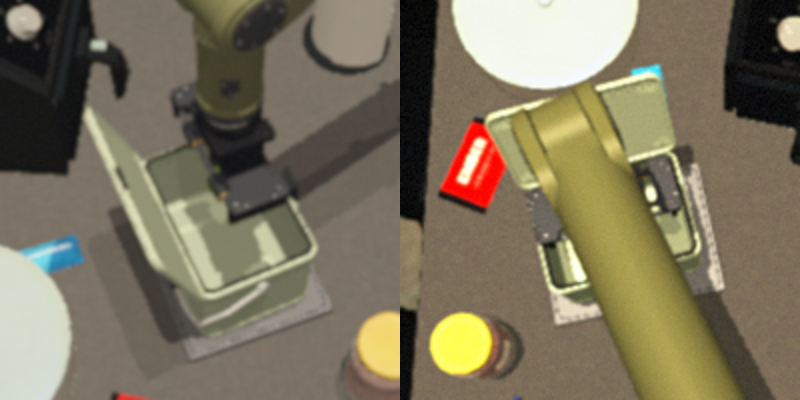

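The gripper is centred over the mouth, with clearance to the lid. I'm lowering and releasing.

jog_arm(
  increments=[
    {"tx": 1,"ty": -1,"tz": 25,"wx": 0,"wy": 0,"wz": 0,"gripper": 0.3},
    {"tx": 1,"ty": -1,"tz": 50,"wx": 0,"wy": 0,"wz": 0,"gripper": 0.3},
    {"tx": 1,"ty": -1,"tz": 68,"wx": 0,"wy": 0,"wz": 0,"gripper": 0.3},
    {"tx": 1,"ty": -1,"tz": 70,"wx": 0,"wy": 0,"wz": 0,"gripper": 0.9},
    {"tx": 1,"ty": -1,"tz": 70,"wx": 0,"wy": 0,"wz": 0,"gripper": 0.9},
  ],
)

```text
time: 5.93
position: [0.534, 0.1566, 0.1341]
tool_rot: [-3.114, -0.417, 0.001]
ft_force: [-0.2, -0.5, -0.5]
grip_width: 0.573
grip_force: 0.0
```

jog_arm(
  increments=[
    {"tx": 0,"ty": 0,"tz": 0,"wx": 0,"wy": 0,"wz": 0,"gripper": 0.9},
    {"tx": 0,"ty": 0,"tz": 0,"wx": 0,"wy": 0,"wz": 0,"gripper": 0.9},
    {"tx": 0,"ty": 0,"tz": 0,"wx": 0,"wy": 0,"wz": 0,"gripper": 0.9},
    {"tx": 0,"ty": 0,"tz": -20,"wx": 0,"wy": 0,"wz": 0,"gripper": 0.9},
    {"tx": 0,"ty": 0,"tz": -50,"wx": 0,"wy": 0,"wz": 0,"gripper": 0.9},
  ],
)

```text
time: 6.35
position: [0.5322, 0.1561, 0.1824]
tool_rot: [3.113, 0.418, -0.007]
ft_force: [1.1, -1.1, 0.3]
grip_width: 0.874
grip_force: 0.0
```

jog_arm(
  increments=[
    {"tx": 0,"ty": 0,"tz": -40,"wx": 0,"wy": 0,"wz": 0,"gripper": 0.0},
    {"tx": 0,"ty": 0,"tz": -80,"wx": 0,"wy": 0,"wz": 0,"gripper": 0.0},
    {"tx": 0,"ty": 0,"tz": -120,"wx": 0,"wy": 0,"wz": 0,"gripper": 0.0},
    {"tx": 0,"ty": 0,"tz": -160,"wx": 0,"wy": 0,"wz": 0,"gripper": 0.0},
    {"tx": 0,"ty": 0,"tz": -190,"wx": 0,"wy": 0,"wz": 0,"gripper": 0.0},
  ],
)

```text
time: 6.77
position: [0.5341, 0.1574, 0.3784]
tool_rot: [3.113, 0.418, 0.008]
ft_force: [1.0, 0.5, -0.8]
grip_width: 0.606
grip_force: 0.0
```

```bash
python3 -c "
from h import *
a=vision.get_image('scene')['color'];b=vision.get_image('top')['color']
cv2.imwrite('pics/t4.png',np.hstack([cv2.resize(a[150:350,180:380],(400,400)),cv2.resize(b[100:300,120:320],(400,400))]))
d=np.array([np.cos(.264),np.sin(.264)])
o=np.array([.533,.159])
go([*(o+.19*d),.40],.264);go([*(o+.19*d),.29],.264)"
```

```text
t 6.87 pos [0.5357 0.1584 0.3804] F [-0.43  0.    0.52] grip 0.519 0.0
shift mm [187.7  -0.8 -17.5] turn [ 0.001 -0.011  0.003]
t 6.87 pos [0.5357 0.1584 0.3804] F [-0.43  0.    0.52] grip 0.519 0.0
shift mm [186.5  -0.8  92.5] turn [ 0.001 -0.011  0.003]
```

View pics/t4.png

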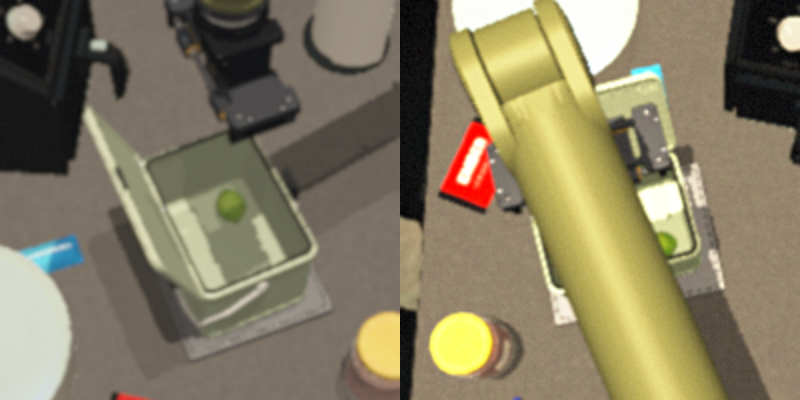

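The lime lies in the tub at (235,205) in the left half, and the caddy and lid haven't moved. I'm going behind the lid with the gripper closed.

jog_arm(
  increments=[
    {"tx": 38,"ty": 0,"tz": -18,"wx": 0,"wy": -0.01,"wz": 0,"gripper": 0.0},
    {"tx": 76,"ty": 0,"tz": -30,"wx": 0,"wy": -0.01,"wz": 0,"gripper": 0.0},
    {"tx": 114,"ty": 0,"tz": -30,"wx": 0,"wy": -0.01,"wz": 0,"gripper": 0.0},
    {"tx": 152,"ty": 0,"tz": -30,"wx": 0,"wy": -0.01,"wz": 0,"gripper": 0.0},
    {"tx": 188,"ty": 0,"tz": -30,"wx": 0,"wy": -0.01,"wz": 0,"gripper": 0.0},
  ],
)

```text
time: 7.28
position: [0.717, 0.2061, 0.4029]
tool_rot: [3.112, 0.415, -0.016]
ft_force: [0.7, -0.3, 1.1]
grip_width: 0.132
grip_force: 0.0
```

```bash
cat >> h.py <<'E'
def cad(p):
    d=R.from_euler('z',-.264).apply(np.array(p)-[.533,.159,.008]);return np.round(d*1000,1)
E
python3 -c "
from h import *
d=np.array([np.cos(.264),np.sin(.264)])
o=np.array([.533,.159])
go([*(o+.19*d),.285],.264);print(cad(ctrl.get_state()['position']))
a=vision.get_image('scene')['color'];b=vision.get_image('top')['color']
cv2.imwrite('pics/t5.png',np.hstack([cv2.resize(a[120:320,150:350],(400,400)),cv2.resize(b[70:270,120:320],(400,400))]))"
```

```text
t 7.28 pos [0.717  0.2061 0.4029] F [ 0.72 -0.32  1.09] grip 0.132 0.0
shift mm [  1.3  -2.6 117.8] turn [0.001 0.01  0.001]
[189.9  -2.5 394.9]
```

View pics/t5.png

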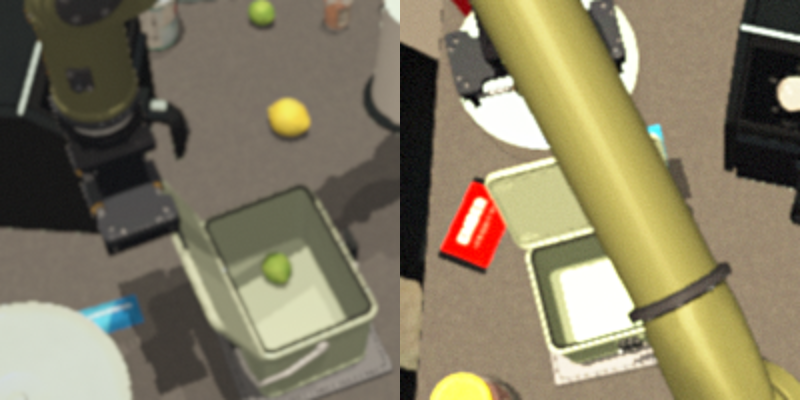

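The gripper is clear behind and above the lid edge, at about (175,190) in the left half. I'm going straight down.

jog_arm(
  increments=[
    {"tx": 1,"ty": -2,"tz": 25,"wx": 0,"wy": 0.005,"wz": 0,"gripper": 0.0},
    {"tx": 1,"ty": -2,"tz": 55,"wx": 0,"wy": 0.01,"wz": 0,"gripper": 0.0},
    {"tx": 1,"ty": -2,"tz": 85,"wx": 0,"wy": 0.01,"wz": 0,"gripper": 0.0},
    {"tx": 1,"ty": -2,"tz": 110,"wx": 0,"wy": 0.01,"wz": 0,"gripper": 0.0},
    {"tx": 1,"ty": -2,"tz": 114,"wx": 0,"wy": 0.01,"wz": 0,"gripper": 0.0},
  ],
)

```text
time: 7.8
position: [0.7124, 0.2067, 0.284]
tool_rot: [3.111, 0.418, -0.012]
ft_force: [-0.6, -1.3, -0.6]
grip_width: 0.002
grip_force: 0.0
```

jog_arm(
  increments=[
    {"tx": -5,"ty": 0,"tz": 0,"wx": 0,"wy": 0,"wz": 0,"gripper": 0.0},
    {"tx": -12,"ty": 0,"tz": 0,"wx": 0,"wy": 0,"wz": 0,"gripper": 0.0},
    {"tx": -20,"ty": 0,"tz": 0,"wx": 0,"wy": 0,"wz": 0,"gripper": 0.0},
    {"tx": -25,"ty": 0,"tz": 0,"wx": 0,"wy": 0,"wz": 0,"gripper": 0.0},
    {"tx": -28,"ty": 0,"tz": 0,"wx": 0,"wy": 0,"wz": 0,"gripper": 0.0},
  ],
)

```text
time: 8.22
position: [0.6872, 0.2014, 0.2924]
tool_rot: [-3.113, -0.418, -0.006]
ft_force: [0.6, 0.7, 0.1]
grip_width: 0.009
grip_force: 0.0
```

```bash
python3 -c "
from h import *
s=ctrl.get_state();print(cad(s['position']),s['ft_force'],s['grip_width'])"
```

```text
[159.9   0.7 284.4] [0.5693222  0.66541596 0.08902461] 0.008900252453824763
```

jog_arm(
  increments=[
    {"tx": -4,"ty": 0,"tz": 0,"wx": 0,"wy": 0,"wz": 0,"gripper": 0.0},
    {"tx": -8,"ty": 0,"tz": 0,"wx": 0,"wy": 0,"wz": 0,"gripper": 0.0},
    {"tx": -12,"ty": 0,"tz": 0,"wx": 0,"wy": 0,"wz": 0,"gripper": 0.0},
    {"tx": -16,"ty": 0,"tz": 0,"wx": 0,"wy": 0,"wz": 0,"gripper": 0.0},
    {"tx": -20,"ty": 0,"tz": 0,"wx": 0,"wy": 0,"wz": 0,"gripper": 0.0},
  ],
)

```text
time: 8.63
position: [0.6681, 0.1956, 0.2898]
tool_rot: [-3.114, -0.418, -0.001]
ft_force: [1.7, 1.0, 0.9]
grip_width: 0.005
grip_force: 0.8
```

jog_arm(
  increments=[
    {"tx": -4,"ty": 0,"tz": 0,"wx": 0,"wy": 0,"wz": 0,"gripper": 0.0},
    {"tx": -8,"ty": 0,"tz": 0,"wx": 0,"wy": 0,"wz": 0,"gripper": 0.0},
    {"tx": -12,"ty": 0,"tz": 0,"wx": 0,"wy": 0,"wz": 0,"gripper": 0.0},
    {"tx": -16,"ty": 0,"tz": 0,"wx": 0,"wy": 0,"wz": 0,"gripper": 0.0},
    {"tx": -20,"ty": 0,"tz": 0,"wx": 0,"wy": 0,"wz": 0,"gripper": 0.0},
  ],
)

```text
time: 9.05
position: [0.6484, 0.1902, 0.2894]
tool_rot: [3.114, 0.418, -0.001]
ft_force: [1.4, 0.1, 1.3]
grip_width: 0.002
grip_force: 0.5
```

jog_arm(
  increments=[
    {"tx": -4,"ty": 0,"tz": 0,"wx": 0,"wy": 0,"wz": 0,"gripper": 0.0},
    {"tx": -8,"ty": 0,"tz": 0,"wx": 0,"wy": 0,"wz": 0,"gripper": 0.0},
    {"tx": -12,"ty": 0,"tz": 0,"wx": 0,"wy": 0,"wz": 0,"gripper": 0.0},
    {"tx": -16,"ty": 0,"tz": 0,"wx": 0,"wy": 0,"wz": 0,"gripper": 0.0},
    {"tx": -20,"ty": 0,"tz": 0,"wx": 0,"wy": 0,"wz": 0,"gripper": 0.0},
  ],
)

```text
time: 9.47
position: [0.6291, 0.1849, 0.2894]
tool_rot: [3.113, 0.418, -0.001]
ft_force: [0.0, 0.7, 0.6]
grip_width: 0.004
grip_force: 0.4
```

```bash
python3 -c "
from h import *
s=ctrl.get_state();print(cad(s['position']),s['ft_force'],s['grip_width'])
a=vision.get_image('scene')['color'];b=vision.get_image('top')['color']
cv2.imwrite('pics/t6.png',np.hstack([cv2.resize(a[120:320,180:380],(400,400)),cv2.resize(b[70:270,120:320],(400,400))]))"
```

```text
[ 9.960e+01 -1.000e-01  2.814e+02] [0.01937888 0.66151579 0.62106314] 0.004402733892789599
```

View pics/t6.png

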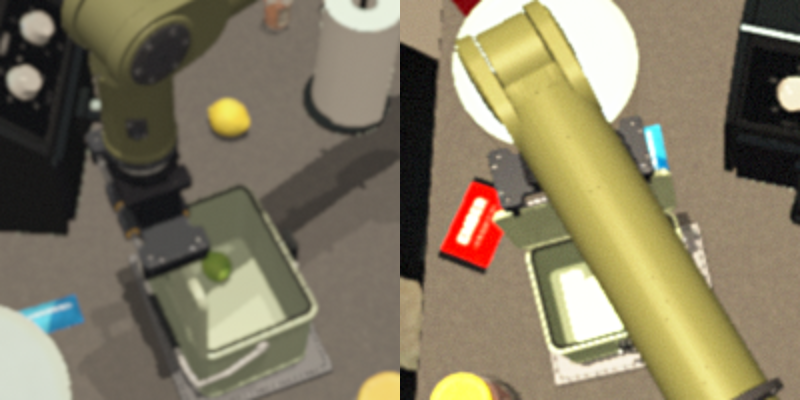

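The lid is nearly upright and the caddy hasn't moved. I'm continuing gently.

jog_arm(
  increments=[
    {"tx": -4,"ty": 0,"tz": 0,"wx": 0,"wy": 0,"wz": 0,"gripper": 0.0},
    {"tx": -8,"ty": 0,"tz": 0,"wx": 0,"wy": 0,"wz": 0,"gripper": 0.0},
    {"tx": -12,"ty": 0,"tz": 0,"wx": 0,"wy": 0,"wz": 0,"gripper": 0.0},
    {"tx": -16,"ty": 0,"tz": 0,"wx": 0,"wy": 0,"wz": 0,"gripper": 0.0},
    {"tx": -20,"ty": 0,"tz": 0,"wx": 0,"wy": 0,"wz": 0,"gripper": 0.0},
  ],
)

```text
time: 9.98
position: [0.6098, 0.1797, 0.2894]
tool_rot: [3.114, 0.418, -0.0]
ft_force: [1.6, 0.4, -0.5]
grip_width: 0.001
grip_force: 0.3
```

jog_arm(
  increments=[
    {"tx": -4,"ty": 0,"tz": 0,"wx": 0,"wy": 0,"wz": 0,"gripper": 0.0},
    {"tx": -8,"ty": 0,"tz": 0,"wx": 0,"wy": 0,"wz": 0,"gripper": 0.0},
    {"tx": -12,"ty": 0,"tz": 0,"wx": 0,"wy": 0,"wz": 0,"gripper": 0.0},
    {"tx": -15,"ty": 0,"tz": 0,"wx": 0,"wy": 0,"wz": 0,"gripper": 0.0},
    {"tx": -18,"ty": 0,"tz": 0,"wx": 0,"wy": 0,"wz": 0,"gripper": 0.0},
  ],
)

```text
time: 10.4
position: [0.5925, 0.175, 0.2895]
tool_rot: [3.113, 0.418, -0.0]
ft_force: [-0.3, -0.3, 0.3]
grip_width: 0.008
grip_force: 0.1
```

```bash
python3 -c "
from h import *
s=ctrl.get_state();print(cad(s['position']),s['ft_force'],s['grip_width'],s['grip_force'])
for i in range(3):
  a=vision.get_image('scene');print(vision.spot_in('scene','caddy_lid')[:2])"
```

```text
[ 6.160e+01 -1.000e-01  2.815e+02] [-0.32559186 -0.32212463  0.28263207] 0.007962864046712715 0.11087780030948124
[{'bbox': [249.2, 215.5, 301.5, 298.0], 'conf': 0.93}]
[{'bbox': [250.3, 219.5, 301.3, 298.9], 'conf': 0.68}]
[{'bbox': [251.6, 216.4, 302.6, 299.2], 'conf': 0.6}]
```

jog_arm(
  increments=[
    {"tx": -2,"ty": 0,"tz": 0,"wx": 0,"wy": 0,"wz": 0,"gripper": 0.0},
    {"tx": -4,"ty": 0,"tz": 0,"wx": 0,"wy": 0,"wz": 0,"gripper": 0.0},
    {"tx": -6,"ty": 0,"tz": 0,"wx": 0,"wy": 0,"wz": 0,"gripper": 0.0},
    {"tx": -8,"ty": 0,"tz": 0,"wx": 0,"wy": 0,"wz": 0,"gripper": 0.0},
    {"tx": -8,"ty": 0,"tz": 0,"wx": 0,"wy": 0,"wz": 0,"gripper": 0.0},
  ],
)

```text
time: 11.12
position: [0.5848, 0.1729, 0.2896]
tool_rot: [3.113, 0.418, -0.0]
ft_force: [0.2, 0.7, 0.3]
grip_width: 0.004
grip_force: 0.0
```

```bash
python3 -c "
from h import *
for i in range(4):
  a=vision.get_image('scene');s=ctrl.get_state();print(s['time'],s['grip_force'],cad(s['position']),[np.round(q['bbox']) for q in vision.spot_in('scene','caddy_lid')[:1]])"
```

```text
11.1667 0.0 [ 5.390e+01 -2.000e-01  2.816e+02] [array([250., 211., 310., 300.])]
11.2667 0.0 [ 5.410e+01 -2.000e-01  2.816e+02] [array([250., 217., 310., 298.])]
11.3667 0.0 [ 5.410e+01 -2.000e-01  2.815e+02] [array([248., 217., 311., 297.])]
11.4667 0.0 [ 5.410e+01 -2.000e-01  2.815e+02] [array([252., 219., 314., 299.])]
```

The lid has left the finger and is falling. I'm holding still to let it swing.

jog_arm(
  increments=[
    {"tx": 0,"ty": 0,"tz": 0,"wx": 0,"wy": 0,"wz": 0,"gripper": 0.0},
    {"tx": 0,"ty": 0,"tz": 0,"wx": 0,"wy": 0,"wz": 0,"gripper": 0.0},
    {"tx": 0,"ty": 0,"tz": 0,"wx": 0,"wy": 0,"wz": 0,"gripper": 0.0},
    {"tx": 0,"ty": 0,"tz": 0,"wx": 0,"wy": 0,"wz": 0,"gripper": 0.0},
    {"tx": 0,"ty": 0,"tz": 0,"wx": 0,"wy": 0,"wz": 0,"gripper": 0.0},
  ],
)

```text
time: 11.93
position: [0.5852, 0.173, 0.2895]
tool_rot: [3.114, 0.418, -0.0]
ft_force: [0.9, 1.4, 0.2]
grip_width: 0.007
grip_force: 0.0
```

jog_arm(
  increments=[
    {"tx": 0,"ty": 0,"tz": -5,"wx": 0,"wy": 0,"wz": 0,"gripper": 0.0},
    {"tx": 0,"ty": 0,"tz": -10,"wx": 0,"wy": 0,"wz": 0,"gripper": 0.0},
    {"tx": 0,"ty": 0,"tz": -15,"wx": 0,"wy": 0,"wz": 0,"gripper": 0.0},
    {"tx": 0,"ty": 0,"tz": -20,"wx": 0,"wy": 0,"wz": 0,"gripper": 0.0},
    {"tx": 0,"ty": 0,"tz": -20,"wx": 0,"wy": 0,"wz": 0,"gripper": 0.0},
  ],
)

```text
time: 12.35
position: [0.5858, 0.1734, 0.3111]
tool_rot: [-3.113, -0.418, -0.003]
ft_force: [-0.0, 0.3, -0.1]
grip_width: 0.002
grip_force: 0.0
```

```bash
python3 -c "
from h import *
a=vision.get_image('scene')['color'];b=vision.get_image('top')['color']
s=ctrl.get_state();print(s['time'],s['grip_force'],cad(s['position']),[np.round(q['bbox']) for q in vision.spot_in('scene','caddy_lid')[:1]])
cv2.imwrite('pics/t7.png',np.hstack([cv2.resize(a[120:320,180:380],(400,400)),cv2.resize(b[70:270,120:320],(400,400))]))"
```

```text
12.45 0.0 [ 54.2  -0.  301.9] [array([251., 201., 339., 298.])]
```

View pics/t7.png

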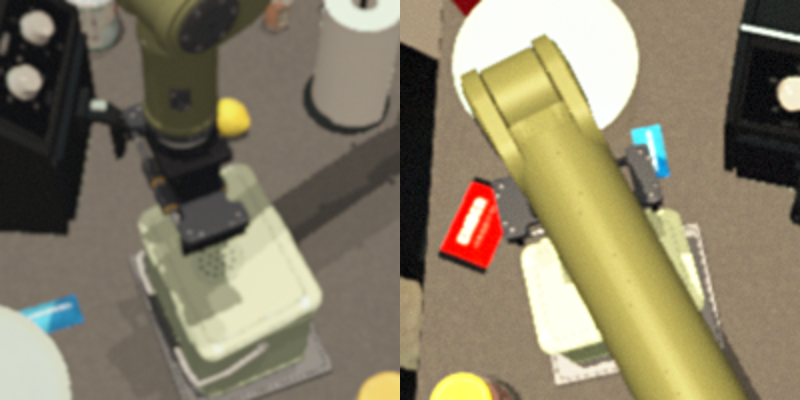

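The lid has fallen onto the clip; its plate now covers the tub. I'm moving above the press point.

jog_arm(
  increments=[
    {"tx": -30,"ty": 0,"tz": 0,"wx": 0,"wy": 0,"wz": 0,"gripper": 0.0},
    {"tx": -60,"ty": 0,"tz": 0,"wx": 0,"wy": 0,"wz": 0,"gripper": 0.0},
    {"tx": -90,"ty": 0,"tz": 20,"wx": 0,"wy": 0,"wz": 0,"gripper": 0.0},
    {"tx": -112,"ty": 0,"tz": 50,"wx": 0,"wy": 0,"wz": 0,"gripper": 0.0},
    {"tx": -115,"ty": 0,"tz": 75,"wx": 0,"wy": 0,"wz": 0,"gripper": 0.0},
  ],
)

```text
time: 12.92
position: [0.4712, 0.1415, 0.2333]
tool_rot: [3.109, 0.416, -0.001]
ft_force: [0.7, 0.4, -1.2]
grip_width: 0.004
grip_force: 0.0
```

```bash
python3 -c "
from h import *
A=vision.get_image('scene');B=vision.get_image('top');a=A['color'].copy();b=B['color'].copy()
s=ctrl.get_state();print(s['time'],s['grip_force'],cad(s['position']),s['ft_force'])
go(s['position'],.264)
W=lambda p:R.from_euler('z',.264).apply(np.array(p,float))+[.533,.159,.008]
c4,s4=np.cos(.068),np.sin(.068)
L=[(.082-l*c4-.003*s4,y,.15+l*s4+.003) for l,y in((.168,.116),(.168,-.116),(.004,-.116),(.004,.116))]
L=[W(p) for p in L];pr=W((.082-.145*c4,0,.163))
out=[]
for im,v,(r,c) in((A,a,(150,200)),(B,b,(110,130))):
    k=4;v=cv2.resize(v[r:r+150,c:c+150],None,fx=k,fy=k,interpolation=3)[:, :400*1 if 0 else 600]
    q=((proj(im,L)-[c,r]+.5)*k).astype(int);cv2.polylines(v,[q.reshape(-1,1,2)],True,(0,0,255),1)
    p=((proj(im,pr)[0]-[c,r]+.5)*k).astype(int);cv2.circle(v,tuple(int(i) for i in p),4,(255,0,0),1);out.append(cv2.resize(v,(400,400)))
cv2.imwrite('pics/t8.png',np.hstack(out))"
```

```text
13.0167 0.0 [-64.6  -1.3 223.1] [ 0.4175115   0.23641548 -0.02409261]
t 13.02 pos [0.471  0.1409 0.2311] F [ 0.42  0.24 -0.02] grip 0.005 0.0
shift mm [0. 0. 0.] turn [0.002 0.007 0.002]
```

View pics/t8.png

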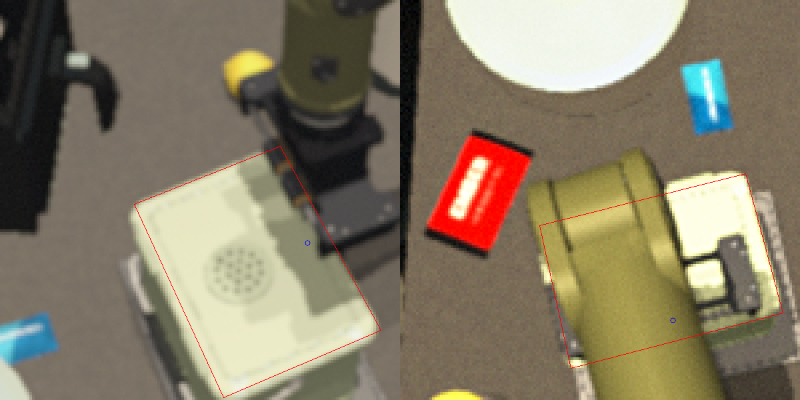

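The overlay matches the lid outline to about 2 px, and the press point (blue) lies under the fingers. I'm descending slowly with force checks.

jog_arm(
  increments=[
    {"tx": 1,"ty": -1,"tz": 12,"wx": 0,"wy": 0.005,"wz": 0,"gripper": 0.0},
    {"tx": 1,"ty": -1,"tz": 25,"wx": 0,"wy": 0.005,"wz": 0,"gripper": 0.0},
    {"tx": 1,"ty": -1,"tz": 37,"wx": 0,"wy": 0.005,"wz": 0,"gripper": 0.0},
    {"tx": 1,"ty": -1,"tz": 45,"wx": 0,"wy": 0.005,"wz": 0,"gripper": 0.0},
    {"tx": 1,"ty": -1,"tz": 47,"wx": 0,"wy": 0.005,"wz": 0,"gripper": 0.0},
  ],
)

```text
time: 13.43
position: [0.4748, 0.144, 0.1866]
tool_rot: [-3.112, -0.418, -0.005]
ft_force: [-0.2, -0.7, -0.1]
grip_width: 0.009
grip_force: 0.0
```

jog_arm(
  increments=[
    {"tx": 0,"ty": 0,"tz": 1,"wx": 0,"wy": 0,"wz": 0,"gripper": 0.0},
    {"tx": 0,"ty": 0,"tz": 2,"wx": 0,"wy": 0,"wz": 0,"gripper": 0.0},
    {"tx": 0,"ty": 0,"tz": 3,"wx": 0,"wy": 0,"wz": 0,"gripper": 0.0},
    {"tx": 0,"ty": 0,"tz": 4,"wx": 0,"wy": 0,"wz": 0,"gripper": 0.0},
    {"tx": 0,"ty": 0,"tz": 5,"wx": 0,"wy": 0,"wz": 0,"gripper": 0.0},
  ],
)

```text
time: 13.85
position: [0.4753, 0.1439, 0.1828]
tool_rot: [-3.113, -0.418, -0.009]
ft_force: [0.0, 0.0, 0.1]
grip_width: 0.003
grip_force: 0.0
```

jog_arm(
  increments=[
    {"tx": 0,"ty": 0,"tz": 1,"wx": 0,"wy": 0,"wz": 0,"gripper": 0.0},
    {"tx": 0,"ty": 0,"tz": 2,"wx": 0,"wy": 0,"wz": 0,"gripper": 0.0},
    {"tx": 0,"ty": 0,"tz": 3,"wx": 0,"wy": 0,"wz": 0,"gripper": 0.0},
    {"tx": 0,"ty": 0,"tz": 4,"wx": 0,"wy": 0,"wz": 0,"gripper": 0.0},
    {"tx": 0,"ty": 0,"tz": 5,"wx": 0,"wy": 0,"wz": 0,"gripper": 0.0},
  ],
)

```text
time: 14.27
position: [0.475, 0.1438, 0.1774]
tool_rot: [-3.113, -0.418, -0.008]
ft_force: [-0.0, -0.4, 0.4]
grip_width: 0.012
grip_force: 0.0
```

jog_arm(
  increments=[
    {"tx": -1,"ty": 0,"tz": 1,"wx": 0,"wy": 0,"wz": 0,"gripper": 0.0},
    {"tx": -2,"ty": 0,"tz": 2,"wx": 0,"wy": 0,"wz": 0,"gripper": 0.0},
    {"tx": -2,"ty": 0,"tz": 3,"wx": 0,"wy": 0,"wz": 0,"gripper": 0.0},
    {"tx": -2,"ty": 0,"tz": 4,"wx": 0,"wy": 0,"wz": 0,"gripper": 0.0},
    {"tx": -2,"ty": 0,"tz": 5,"wx": 0,"wy": 0,"wz": 0,"gripper": 0.0},
  ],
)

```text
time: 14.68
position: [0.4743, 0.1437, 0.1735]
tool_rot: [-3.113, -0.418, -0.012]
ft_force: [1.5, 1.0, 2.2]
grip_width: 0.004
grip_force: 1.0
```

jog_arm(
  increments=[
    {"tx": 0,"ty": 0,"tz": 0.5,"wx": 0,"wy": 0,"wz": 0,"gripper": 0.0},
    {"tx": 0,"ty": 0,"tz": 1,"wx": 0,"wy": 0,"wz": 0,"gripper": 0.0},
    {"tx": 0,"ty": 0,"tz": 1.5,"wx": 0,"wy": 0,"wz": 0,"gripper": 0.0},
    {"tx": 0,"ty": 0,"tz": 2,"wx": 0,"wy": 0,"wz": 0,"gripper": 0.0},
    {"tx": 0,"ty": 0,"tz": 2.5,"wx": 0,"wy": 0,"wz": 0,"gripper": 0.0},
  ],
)

```text
time: 15.1
position: [0.4726, 0.1432, 0.1699]
tool_rot: [-3.113, -0.418, -0.006]
ft_force: [-2.1, -0.8, 3.9]
grip_width: 0.004
grip_force: 1.8
```

jog_arm(
  increments=[
    {"tx": 0,"ty": 0,"tz": 0.5,"wx": 0,"wy": 0,"wz": 0,"gripper": 0.0},
    {"tx": 0,"ty": 0,"tz": 1,"wx": 0,"wy": 0,"wz": 0,"gripper": 0.0},
    {"tx": 0,"ty": 0,"tz": 1.5,"wx": 0,"wy": 0,"wz": 0,"gripper": 0.0},
    {"tx": 0,"ty": 0,"tz": 2,"wx": 0,"wy": 0,"wz": 0,"gripper": 0.0},
    {"tx": 0,"ty": 0,"tz": 2.5,"wx": 0,"wy": 0,"wz": 0,"gripper": 0.0},
  ],
)

```text
time: 15.52
position: [0.4726, 0.1432, 0.1681]
tool_rot: [3.113, 0.418, 0.005]
ft_force: [-5.1, -2.0, 10.9]
grip_width: 0.006
grip_force: 5.3
```

jog_arm(
  increments=[
    {"tx": 0,"ty": 0,"tz": 0.5,"wx": 0,"wy": 0,"wz": 0,"gripper": 0.0},
    {"tx": 0,"ty": 0,"tz": 0.9,"wx": 0,"wy": 0,"wz": 0,"gripper": 0.0},
    {"tx": 0,"ty": 0,"tz": 1.3,"wx": 0,"wy": 0,"wz": 0,"gripper": 0.0},
    {"tx": 0,"ty": 0,"tz": 1.7,"wx": 0,"wy": 0,"wz": 0,"gripper": 0.0},
    {"tx": 0,"ty": 0,"tz": 2,"wx": 0,"wy": 0,"wz": 0,"gripper": 0.0},
  ],
)

```text
time: 15.93
position: [0.4729, 0.1433, 0.1668]
tool_rot: [3.113, 0.418, 0.006]
ft_force: [-5.2, -2.3, 14.5]
grip_width: 0.005
grip_force: 7.4
```

jog_arm(
  increments=[
    {"tx": -0.5,"ty": 0,"tz": 0,"wx": 0,"wy": 0,"wz": 0,"gripper": 0.0},
    {"tx": -1,"ty": 0,"tz": 0,"wx": 0,"wy": 0,"wz": 0,"gripper": 0.0},
    {"tx": -1.5,"ty": 0,"tz": 0,"wx": 0,"wy": 0,"wz": 0,"gripper": 0.0},
    {"tx": -1.5,"ty": 0,"tz": 0.2,"wx": 0,"wy": 0,"wz": 0,"gripper": 0.0},
    {"tx": -1.5,"ty": 0,"tz": 0.4,"wx": 0,"wy": 0,"wz": 0,"gripper": 0.0},
  ],
)

```text
time: 16.35
position: [0.4729, 0.1433, 0.1668]
tool_rot: [-3.113, -0.418, -0.012]
ft_force: [-2.1, -0.9, 13.0]
grip_width: 0.004
grip_force: 6.4
```

jog_arm(
  increments=[
    {"tx": -0.3,"ty": 0,"tz": 0.3,"wx": 0,"wy": 0,"wz": 0,"gripper": 0.0},
    {"tx": -0.5,"ty": 0,"tz": 0.6,"wx": 0,"wy": 0,"wz": 0,"gripper": 0.0},
    {"tx": -0.5,"ty": 0,"tz": 0.9,"wx": 0,"wy": 0,"wz": 0,"gripper": 0.0},
    {"tx": -0.5,"ty": 0,"tz": 1.2,"wx": 0,"wy": 0,"wz": 0,"gripper": 0.0},
    {"tx": -0.5,"ty": 0,"tz": 1.2,"wx": 0,"wy": 0,"wz": 0,"gripper": 0.0},
  ],
)

```text
time: 16.77
position: [0.4729, 0.1433, 0.1665]
tool_rot: [3.114, 0.418, 0.013]
ft_force: [-2.9, -0.2, 17.0]
grip_width: 0.004
grip_force: 8.2
```

Force is rising with almost no travel, so it may be on the hard stop already. I'm easing off to check.

jog_arm(
  increments=[
    {"tx": 0,"ty": 0,"tz": -0.5,"wx": 0,"wy": 0,"wz": 0,"gripper": 0.0},
    {"tx": 0,"ty": 0,"tz": -1,"wx": 0,"wy": 0,"wz": 0,"gripper": 0.0},
    {"tx": 0,"ty": 0,"tz": -1.5,"wx": 0,"wy": 0,"wz": 0,"gripper": 0.0},
    {"tx": 0,"ty": 0,"tz": -2,"wx": 0,"wy": 0,"wz": 0,"gripper": 0.0},
    {"tx": 0,"ty": 0,"tz": -2.5,"wx": 0,"wy": 0,"wz": 0,"gripper": 0.0},
  ],
)

```text
time: 17.18
position: [0.4724, 0.1432, 0.167]
tool_rot: [-3.113, -0.418, -0.012]
ft_force: [2.3, 1.0, 2.0]
grip_width: 0.006
grip_force: 1.1
```

jog_arm(
  increments=[
    {"tx": 0,"ty": 0,"tz": -0.4,"wx": 0,"wy": 0,"wz": 0,"gripper": 0.0},
    {"tx": 0,"ty": 0,"tz": -0.8,"wx": 0,"wy": 0,"wz": 0,"gripper": 0.0},
    {"tx": 0,"ty": 0,"tz": -1.2,"wx": 0,"wy": 0,"wz": 0,"gripper": 0.0},
    {"tx": 0,"ty": 0,"tz": -1.6,"wx": 0,"wy": 0,"wz": 0,"gripper": 0.0},
    {"tx": 0,"ty": 0,"tz": -1.6,"wx": 0,"wy": 0,"wz": 0,"gripper": 0.0},
  ],
)

```text
time: 17.6
position: [0.4705, 0.1426, 0.1674]
tool_rot: [-3.113, -0.418, -0.005]
ft_force: [-0.1, 0.3, -0.5]
grip_width: 0.002
grip_force: 0.0
```

jog_arm(
  increments=[
    {"tx": 0,"ty": 0,"tz": -10,"wx": 0,"wy": 0,"wz": 0,"gripper": 0.0},
    {"tx": 0,"ty": 0,"tz": -40,"wx": 0,"wy": 0,"wz": 0,"gripper": 0.0},
    {"tx": 0,"ty": -20,"tz": -75,"wx": 0,"wy": 0,"wz": 0,"gripper": 0.0},
    {"tx": 0,"ty": 20,"tz": -110,"wx": 0,"wy": 0,"wz": 0,"gripper": 0.0},
    {"tx": 0,"ty": 60,"tz": -130,"wx": 0,"wy": 0,"wz": 0,"gripper": 0.0},
  ],
)

```text
time: 18.02
position: [0.483, 0.1009, 0.2948]
tool_rot: [-3.111, -0.433, -0.014]
ft_force: [2.0, -0.5, -0.0]
grip_width: 0.006
grip_force: 0.0
```

jog_arm(
  increments=[
    {"tx": 0,"ty": 38,"tz": 0,"wx": 0,"wy": 0,"wz": 0,"gripper": 0.0},
    {"tx": 0,"ty": 76,"tz": 0,"wx": 0,"wy": 0,"wz": 0,"gripper": 0.0},
    {"tx": 0,"ty": 114,"tz": 0,"wx": 0,"wy": 0,"wz": 0,"gripper": 0.0},
    {"tx": 0,"ty": 150,"tz": 0,"wx": 0,"wy": 0,"wz": 0,"gripper": 0.0},
    {"tx": 0,"ty": 180,"tz": 0,"wx": 0,"wy": 0,"wz": 0,"gripper": 0.0},
  ],
)

```text
time: 18.43
position: [0.5307, -0.0802, 0.2915]
tool_rot: [3.114, 0.414, 0.008]
ft_force: [0.6, 0.6, -0.1]
grip_width: 0.004
grip_force: 0.0
```

```bash
python3 -c "
from h import *
A=vision.get_image('scene');B=vision.get_image('top');a=A['color'].copy();b=B['color'].copy()
s=ctrl.get_state();print(s['time'],s['position'],s['ft_force'])
W=lambda p:R.from_euler('z',.264).apply(np.array(p,float))+[.533,.159,.012]
out=[]
for im,v,(r,c) in((A,a,(190,220)),(B,b,(140,150))):
    k=8;v=cv2.resize(v[r:r+130,c:c+130],None,fx=k,fy=k,interpolation=3)
    for th,col in((0,(0,0,255)),(.03,(255,0,0))):
        c4,s4=np.cos(th),np.sin(th)
        L=[W((.082-l*c4,y,.15+l*s4+.003)) for l,y in((.168,.116),(.168,-.116),(.004,-.116),(.004,.116))]
        q=((proj(im,L)-[c,r]+.5)*k).astype(int);cv2.polylines(v,[q.reshape(-1,1,2)],True,col,1)
    out.append(cv2.resize(v,(400,400),interpolation=cv2.INTER_AREA))
cv2.imwrite('pics/t9.png',np.hstack(out))"
```

```text
18.5333 [ 0.53072156 -0.08412095  0.29055203] [-0.00653981 -0.734225   -0.08010859]
```

View pics/t9.png

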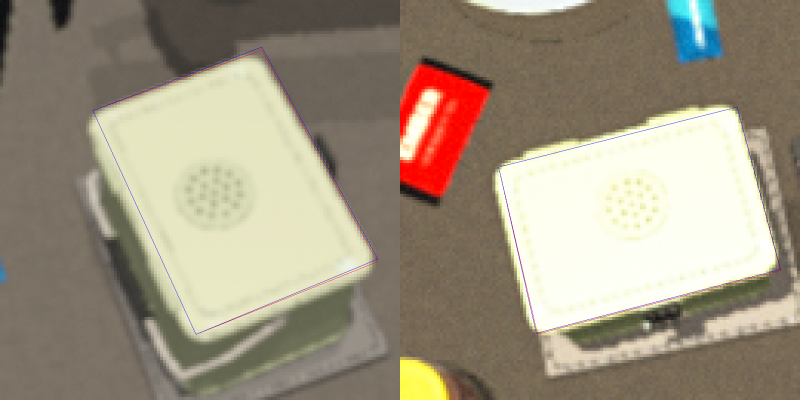

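The overlay shows the lid flush with the shut outline and the caddy in place. The press test also fits a caught clip: 10 mm of travel, then a hard stop at 17 N, with only 0.5 mm of spring-back on release. I'm handing in.

```bash
python3 -c "
from h import *
print(ctrl.close_job())"
```

```text
the job is handed in; nothing more can be done
None
```

The job is handed in: the lime is in the caddy, the lid swung shut by its own weight, and the press test indicates the clip holds it shut (the pictures were too coarse to confirm the snap); the caddy did not visibly move and I touched nothing else, but no verdict came back.

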